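# Put the rinsed cup on the drying peg and send it under the hood

### The arm

A 7-joint arm with a two-finger parallel gripper is mounted at the origin on a cart in front of the work surface, level with it; the furniture and walls round the work are solid. World frame = base frame: x ahead of the robot, y to its left, z up, the work surface at z = 0. Lengths are in m, angles in rad, forces in N, time in s.
With the tool pointing down it reaches from about 0.35 to 0.9 m from the base axis. Payload 19.9 kg.
Tool frame: the origin (TCP) lies between the finger pads; the fingertips stand arm.tcp_to_tips ahead of it and the grasp point (between the pads) lies 2 mm behind it (arm.tcp_to_tips is the distance from the TCP to the fingertips, in m); x points along the fingers, z is the direction in which the jaws open and shut, and the axes are right-handed (so a half turn about x gives the same grasp; the last joint's range is limited). The gripper opens to 94 mm and grips with 3 to 60 N. Pads are 16 mm wide; open, the fingers measure 119 mm over their backs; the gripper's body (75 mm by 177 mm) begins 78 mm behind the grasp point.
Start: joints at [1.099, 0.417, -0.01, 1.614, 0.005, 1.111, -0.053], TCP at [0.26, -0.568, 0.222] pointing down, gripper open.
Joint ranges: [-2.81, 2.81], [-0.39, 2.02], [-1.27, 1.25], [0.06, 2.57], [-1.19, 4.33], [0.19, 2], [-2.82, 2.82]. Speed limits (rad/s): [1.89, 1.89, 2.39, 2.39, 3.01, 3.01, 3.01].

### API

Orientations are given as [roll, pitch, yaw] about the fixed x, y, z axes, in that order (R = Rz(yaw) Ry(pitch) Rx(roll)).
In Python, from plant import arm gives the robot as it stands.
- The arm moves only by the tool carry_out, never from a script. Its argument "deltas" is a list of rows, each a list of 6 numbers: the shift along the tool's x, y, z scaled (see below), then the turn, a rotation vector about the tool's x, y, z scaled (see below). A call has 1 to 8 rows; each row shifts and turns the pose as measured when the row begins, along the tool's axes as they then stand; what a row does not reach is not made up. The controller multiplies each number of a shift by 0.02 m and each number of a turn by 4 degrees. A row lasts 1/12 s, in which the tool goes at most 41.7 mm and 7.16 degrees, less where a joint would pass 70% of its speed; a pose out of reach is approached as far as the arm can. A call with a number of a shift or a turn outside -1 to 1 is refused whole. A call with a gripper value outside its range is refused whole. "jaw" is the opening in per cent of the stroke, from 0 (shut) to 100 (fully open), set as the call begins (left out, the last holds). The fingers move at their own pace and stop on an object; the grip force is fixed at half the most. Time passes only in rows, so rows that do not move let the fingers close. It gives the time, the measured TCP pose, the force and the opening at its end, in the units of the state.
- arm.state(): the state, without advancing time (a new reading comes with each control period).
- arm.get_image(name): name is "side" or "top"; returns (picture, depth): 400x640x3 uint8, blue, green, red; 400x640 float32, m along the optical axis (not along the pixel's ray), 0 where there is no reading.
- arm.camera_info(name): a dict with "K" (3x3 intrinsics, pixels), "rvec" (rotation vector, rad) and "tvec" (3), from world to camera coordinates, as OpenCV has them. Camera axes: x right, y down, z forward; pixel columns grow to the right and rows downward; lengths in m; the calibration is good to about 2 mm. A picture is of the moment at which its call begins. camera_info takes no time and is no camera call.
- arm.sign_off(): hands the job in, once; it reports no verdict.
The state is a dict: "t": time; "joint_pos": joint angles; "joint_vel": joint speeds; "effort": joint torques, N m; "ee_pos": TCP position; "eef_rot": TCP orientation; "wrist_force": force on the tool from outside, world axes, zero at the start; "moment": the same for the moment, N m; "grip_width": opening from 0.0 (shut) to 1.0 (fully open).
Only numpy, scipy, OpenCV 4.12 (cv2) and the standard library are available. Lean on these libraries where they do the work, as an engineer would, in place of code of your own. Each camera call takes 0.05 s, during which the arm holds its last target. There are 200 camera calls.

### The job

Take the rinsed white cup from the draining cradle, turn it mouth down and lower it over the green drying peg until its rim stands flat on the grey disc; do not drop it. Let go of the cup, then slide the tray fully home so that the cup stands under the drying hood. Leave all the other things where they are.

Things in the scene. Friction and masses are not known exactly. Their poses are not given: they have to be found in the camera images.
- cup_mid (a point): White plastic sample cup, a straight round tube closed at one end: 54 mm outside diameter, 120 mm long, wall 3 mm (bore 48 mm), closed end 4 mm thick with a blue band round it; about 90 g. The point is on its axis half-way along (60 mm from either end); its z axis points along the cup from the closed end towards the open mouth. It starts lying in the cradle with the mouth to the left and sloping 20 degrees downward.
- cup: The same cup; origin at the centre of the outside of its closed end, z axis towards the mouth.
- cradle: Draining cradle fixed to the bench: grey base plate 84 x 150 x 12 mm with two 8 mm steel wires under the cup, 30 mm apart, sloping down 20 degrees towards its +y, and an upturned wire lip at the mouth end. The wires touch the cup only from below; both sides of the cup are free, and the cup lifts straight up out of it. Origin: centre of the base's underside; the cup's middle starts 85 mm above it. Its +y axis is the horizontal direction of the cup's mouth.
- dryer: White drying hood fixed to the bench, open at its front (-x) and left (+y), with a roof 184 to 212 mm above the bench, a back wall and a right wall. Hood 140 mm in x, from y = -78 to +65 mm; the steel base with the tray's rails runs on to y = +267 mm. Origin: on the bench below the place of the peg when the tray is home. Its +y axis is the direction in which the tray comes out.
- tray (a joint): Travel of the drip tray in m along the dryer's y axis: 0 fully home under the hood (against the rubber stop), 0.16 fully out; starts 0.13 to 0.158 out. It stays where it is left; sliding takes about 2 to 4 N.
- peg_foot (a point): Foot of the green drying peg on the tray, at the centre of the flat grey disc (72 mm across) on which the cup's rim comes to rest; z up. The peg stands upright, 92 mm tall: 42 mm across at the foot, 32 mm from 18 mm up, narrowing to 28 mm at 70 mm and to a rounded tip. A seated cup's middle is 60 mm above this point.
- peg_tip (a point): Top of the green peg, 92 mm above its foot.
- tray_handle (a point): Centre of the top edge of the black upright handle plate at the tray's outer end: 50 mm wide across the slide direction, 12 mm thick along it, 60 mm tall; it stands 108 mm from the peg on the +y side. Its outer face can be pushed to send the tray home.
- grey_jar: Bystander: jar with a white cap and grey contents, 54 mm across, 75 mm tall. Origin: centre of its underside.
- marker: Bystander: black and white marker pen lying flat, 135 mm long, near the front edge. Origin: centre of its underside.
- clear_beaker: Bystander: clear plastic beaker with a handle, 80 mm across, 100 mm tall, on the left. Origin: centre of its underside.
- red_jar: Bystander: jar with a red cap, 68 mm across, 100 mm tall. Origin: centre of its underside.
- blue_jar: Bystander: jar with a blue cap, 68 mm across, 100 mm tall. Origin: centre of its underside.
- yellow_jar: Bystander: jar with a yellow cap, 54 mm across, 75 mm tall, at the back. Origin: centre of its underside.

How it is judged:
On the way, in this order (a step that is already met when the one before it is completed fails the run):
1. the cup stands mouth down on the peg, rim on the disc, let go, with the tray still out (angle between cup_mid's own z axis and vertical above 3.04 rad and horizontal distance between cup_mid and peg_foot below 0.008 m and z of cup_mid in the frame of peg_foot between 0.055 and 0.065 m and contact force between the fingers and cup below 0.1 N and linear speed of cup below 0.03 m/s and value of joint tray above 0.08 m), for 0.2 s.
2. the tray is fully home (value of joint tray below 0.006 m), for 0.2 s.
At the end, for the whole second after the job is handed in: The cup stands mouth down (upright within about 6 degrees) over the peg, its axis within 8 mm of the peg's and its middle 55 to 65 mm above the peg's foot (rim on the disc), released and at rest; the tray is within 6 mm of fully home (angle between cup_mid's own z axis and vertical above 3.04 rad and horizontal distance between cup_mid and peg_foot below 0.008 m and z of cup_mid in the frame of peg_foot between 0.055 and 0.065 m and contact force between the fingers and cup below 0.1 N and linear speed of cup below 0.03 m/s and value of joint tray below 0.006 m); the robot touches nothing.
It fails at once if the cup is dropped (it moves faster than 0.6 m/s while the fingers do not touch it) (linear speed of cup above 0.6 m/s and contact force between the fingers and cup below 0.05 N).
It fails at once if a bystander is moved by more than 30 mm (distance of any of grey_jar, marker, clear_beaker, red_jar, blue_jar, yellow_jar from where it was at the start of the episode above 0.03 m).
It also fails if it takes over 59 s, if anything falls off the work surface, if the arm or the gripper's body presses on something with over 40 N, if the wrist force passes 120 N, or if a joint passes its speed limit or range.

## Working session

There is one attempt and no reset: what is moved stays moved. The work goes in short steps, Python scripts to look and compute and a tool call to move; the robot and the scene stay as the last step left them, time stands still between calls to the robot, and variables do not carry over. Pictures are saved under pics/ and viewed, about 8 in all and at most 12, crops included, and the job is handed in when it is done.

Besides the shell and the picture viewer there is one more tool, called after "Emit:" by a JSON object that holds its "api" and its "payload". carry_out: Moves the arm, as the interface text tells. Shifts and turns lie within -1 to 1; 1 stands for 0.02 m of shift or 4 degrees of turn. Its arguments: {"type":"object","properties":{"deltas":{"type":"array"},"jaw":{"type":"number"}},"required":["deltas"]}

```bash
mkdir -p pics; ls
cat > h.py <<'E'
import numpy as np, cv2
from plant import arm
from scipy.spatial.transform import Rotation as R
def cam(n):
    c=arm.camera_info(n); return np.array(c["K"]),cv2.Rodrigues(np.array(c["rvec"],float))[0],np.array(c["tvec"],float).ravel()
def cloud(n,d):
    K,Rm,t=cam(n); v,u=np.mgrid[:d.shape[0],:d.shape[1]]
    p=np.stack([(u-K[0,2])/K[0,0]*d,(v-K[1,2])/K[1,1]*d,d],-1)
    w=(p-t)@Rm; w[d<=0]=np.nan; return w
def grab(n,f):
    i,d=arm.get_image(n); cv2.imwrite(f"pics/{f}.png",i); np.save(f"pics/{f}.npy",d); return i,cloud(n,d)
E
python3 - <<'E'
from h import *
for n in("top","side"):
    grab(n,n+"1"); K,Rm,t=cam(n); print(n,K[0,0],-Rm.T@t,Rm[2])
s=arm.state(); print(s, arm.tcp_to_tips); print(R.from_euler('xyz',s['eef_rot']).as_matrix().round(2))
E
```

```text
pics
top 395.2270297009796 [-0.14944237  0.35164571  1.05198134] [ 0.5956351  -0.2140802  -0.77420185]
side 431.65178461607223 [-0.20328413  0.74250228  1.09410926] [ 0.534659   -0.47163848 -0.70121102]
{'t': 0.1, 'joint_pos': array([ 1.09947313,  0.41791309, -0.01029775,  1.61410826,  0.00466901,
        1.11071645, -0.0529703 ]), 'joint_vel': array([ 0.00027879, -0.00294091,  0.00169004, -0.00141382, -0.000703  ,
        0.00097596, -0.0008963 ]), 'effort': array([ 1.65171154e-03, -8.52576184e+01,  6.40363544e-01, -4.26694214e+01,
       -4.88090585e-02,  1.64276938e-02, -9.36263973e-05]), 'ee_pos': array([ 0.2603038 , -0.56785473,  0.221891  ]), 'eef_rot': array([-3.08696311,  1.56967519,  2.05526815]), 'wrist_force': array([-0.50846615, -0.34679337,  0.49622985]), 'moment': array([ 0.02627395, -0.01040884, -0.03647244]), 'grip_width': 0.9980912532677817} 0.017
[[-0.    0.91  0.42]
 [ 0.    0.42 -0.91]
 [-1.   -0.   -0.  ]]
```

View pics/top1.png

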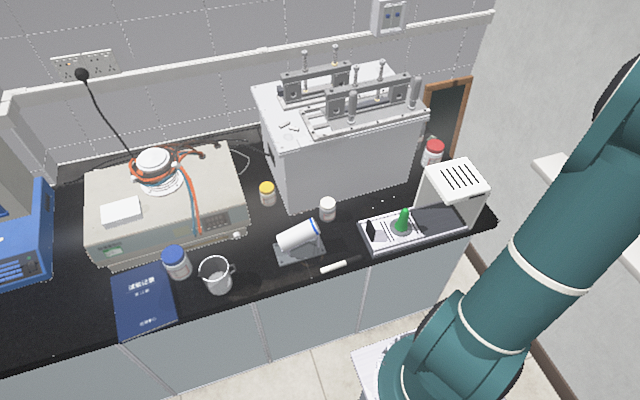

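View pics/side1.png

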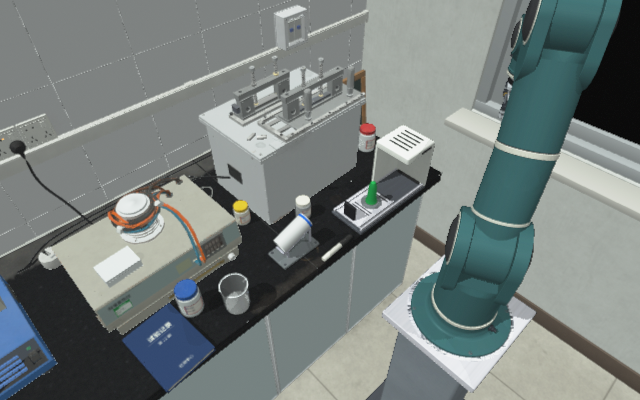

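Top view: the cup lies at about (298,236) with its mouth to the left, the peg tip is at (405,210), the handle at (375,230) and the hood at (455,180). In the side view the cup is at (294,235), the peg at (372,190) and the handle at (350,211). Next I'll measure these.

```bash
cat > m.py <<'E'
from h import *
import sys
from scipy.optimize import least_squares
P={}
for n in("top","side"):
    i=cv2.imread(f"pics/{n}1.png"); w=cloud(n,np.load(f"pics/{n}1.npy")); P[n]=(i,w)
def near(n,u,v):print(n,u,v,P[n][1][v,u].round(3))
for n,L in dict(top=[(298,236),(405,210),(375,230),(455,180),(328,205),(335,266)],side=[(294,235),(372,190),(350,211)]).items():
    for a in L: near(n,*a)
A=[];pts=dict(top=(298,236),side=(294,235))
for n in P:
    i,w=P[n];u,v=pts[n];c=w[v,u]
    m=(np.linalg.norm(w[...,:2]-c[:2],axis=-1)<.085)&(w[...,2]>.055)&(w[...,2]<.16)
    m=cv2.erode(m.astype(np.uint8),np.ones((3,3)))>0
    m&=(abs(np.nan_to_num(w)-c).max(-1)<.1)
    A.append(w[m]);print(n,m.sum())
    # green peg
    hsv=cv2.cvtColor(i,cv2.COLOR_BGR2HSV);g=(hsv[...,0]>45)&(hsv[...,0]<80)&(hsv[...,1]>120)
    q=w[g];print('green',len(q),np.nanmin(q,0).round(3),np.nanmax(q,0).round(3))
    q=q[~np.isnan(q[:,0])];
    for lo,hi in((.06,.085),(.085,.11),(.11,.2)):
        z=q[(q[:,2]>lo)&(q[:,2]<hi)];print(lo,len(z),z.mean(0).round(4) if len(z) else 0)
    rg=w[...,2];b=(i.max(-1)<60)&(rg>.05)&(rg<.12);y0,x0=(230,375) if n=='top' else (211,350)
    k=np.zeros_like(b);k[y0-20:y0+20,x0-20:x0+20]=1;q=w[b&k];print('handle',len(q),np.percentile(q,[3,50,97],axis=0).round(3).tolist() if len(q) else 0)
A=np.vstack(A)
def ax(p):
    az,sl=p[3],p[4];return np.array([np.cos(az)*np.cos(sl),np.sin(az)*np.cos(sl),-np.sin(sl)])
def f(p):
    d=A-p[:3];a=ax(p);s=d@a;return np.r_[np.linalg.norm(d-np.outer(s,a),axis=1)-.027,(p[:3]-c0)@a*.1]
c0=A.mean(0)-[0,0,.015]
best=min((least_squares(f,np.r_[c0,az,.35],loss='soft_l1',f_scale=.003) for az in(1.2,1.6,2.0,2.4)),key=lambda r:r.cost)
p=best.x;a=ax(p);r=f(p)[:-2];ok=abs(f(p)[:len(A)])<.003;s=((A-p[:3])@a)[ok]
print('cup',p.round(4),a.round(3),ok.mean(),np.percentile(s,[0,1,5,50,95,99,100]).round(4))
hi=np.percentile(s,[.5,99.5]);print('mid',p[:3]+a*hi.mean(),hi[1]-hi[0])
# hood roof top and edges
for n in P:
    w=P[n][1];q=w[(w[...,2]>.2)&(w[...,2]<.222)&(w[...,0]>.3)&(w[...,1]<0)&(w[...,0]<.9)];
    if len(q)>50:print('roof',n,len(q),np.percentile(q,[1,99],axis=0).round(3).tolist(),cv2.minAreaRect(q[:,:2].astype(np.float32)))
E
python3 m.py
```

```text
top 298 236 [0.471 0.2   0.101]
top 405 210 [ 0.445 -0.125  0.12 ]
top 375 230 [ 0.466 -0.05   0.021]
top 455 180 [ 0.437 -0.262  0.214]
top 328 205 [0.57  0.073 0.074]
top 335 266 [0.39  0.113 0.013]
side 294 235 [0.467 0.208 0.102]
side 372 190 [ 0.444 -0.12   0.092]
side 350 211 [ 0.445 -0.016  0.063]
top 605
green 151 [ 0.43  -0.143  0.031] [ 0.459 -0.109  0.121]
0.06 30 [ 0.4436 -0.1203  0.0729]
0.085 38 [ 0.4437 -0.1236  0.0988]
0.11 24 [ 0.4486 -0.127   0.115 ]
handle 42 [[0.429, -0.024, 0.052], [0.444, -0.018, 0.069], [0.467, -0.014, 0.084]]
side 518
green 215 [ 0.43  -0.235 -0.002] [0.648 0.927 0.123]
0.06 49 [ 0.444  -0.121   0.0733]
0.085 51 [ 0.4608 -0.0403  0.0983]
0.11 33 [0.4901 0.1269 0.116 ]
handle 97 [[0.428, -0.022, 0.05], [0.448, -0.017, 0.07], [0.472, -0.014, 0.085]]
cup [0.4897 0.1991 0.0833 1.572  0.349 ] [-0.001  0.94  -0.342] 0.8201246660730187 [-0.0631 -0.0608 -0.0564 -0.0061  0.0467  0.0512  0.0548]
mid [0.48969346 0.19435048 0.08505417] 0.11401605429550116
roof top 2801 [[0.38, -0.813, 0.201], [0.874, -0.02, 0.222]] ((0.5862916707992554, -0.4646751880645752), (0.36820927262306213, 0.856163501739502), 18.85995864868164)
roof side 2006 [[0.378, -0.861, 0.2], [0.88, -0.017, 0.222]] ((0.5363191366195679, -0.4844377040863037), (0.4761216342449188, 0.8632351756095886), 19.018205642700195)
```

```bash
cat > peg.py <<'E'
from h import *
from scipy.optimize import least_squares
def peg(fs):
    Q=[];H=[]
    for n,f in fs:
        i=cv2.imread(f"pics/{f}.png");w=cloud(n,np.load(f"pics/{f}.npy"))
        hsv=cv2.cvtColor(i,cv2.COLOR_BGR2HSV);g=(hsv[...,0]>45)&(hsv[...,0]<80)&(hsv[...,1]>100)&(w[...,2]>.055)&(np.hypot(w[...,0]-.45,w[...,1]+.125)<.05)
        Q.append(w[g])
        b=(i.max(-1)<70)&(w[...,2]>.04)&(w[...,2]<.1)&(abs(w[...,0]-.45)<.05)&(abs(w[...,1]+.02)<.03);H.append(w[b])
    zf=.030
    for k,q in enumerate(Q+[np.vstack(Q)]):
        def f(p):
            h=q[:,2]-p[2];r=np.interp(h,[0,18,18.1,70,88,92],[21,21,16,14,10,0]) if 0 else np.interp(h*1000,[0,18,18.1,70,86,92],[21,21,16,14,10,0])/1000
            return np.hypot(q[:,0]-p[0],q[:,1]-p[1])-r
        r=least_squares(f,[.452,-.127,zf],loss='soft_l1',f_scale=.002);print('peg',len(q),r.x.round(4),'rms',np.sqrt((f(r.x)**2).mean()).round(4),'zmax',q[:,2].max().round(4))
    for h in H:
        if len(h)<20: continue
        face=h[h[:,2]<.078];l=np.polyfit(face[:,0],face[:,1],1);print('handle outer face y at x=.45',np.polyval(l,.45).round(4),'slope',l[0].round(3),'x',np.percentile(h[:,0],[2,98]).round(4),'ztop',np.percentile(h[:,2],98).round(3))
E
cat > plan.py <<'E'
from h import *
import sys
# usage: plan.py x y z down_deg n : tool z=+x world, tool x pointing at (0,-cos d,-sin d); d=90 straight down
def go(pos,d,n=None):
    s=arm.state();p=np.array(s['ee_pos']);r=R.from_euler('xyz',s['eef_rot'])
    d=np.radians(d);X=np.array([0,-np.cos(d),-np.sin(d)]);Z=np.array([1.,0,0]);T=R.from_matrix(np.c_[X,np.cross(Z,X),Z])
    rv=(r.inv()*T).as_rotvec();dp=np.array(pos)-p
    m=int(np.ceil(max(np.abs(dp).max()/.02*1.0,np.linalg.norm(dp)/.0199,np.degrees(np.abs(rv).max())/3.99)));n=n or m
    print('t',s['t'],'pos',p.round(4),'err',dp.round(4),'rotvec deg',np.degrees(rv).round(2),'n',n,'F',np.round(s['wrist_force'],1),'q',np.round(s['joint_pos'],2))
    for k in range(n):
        rk=r*R.from_rotvec(rv*k/n);print(np.r_[rk.inv().apply(dp/n)/.02,np.degrees(rv/n)/4].round(2).tolist(),end=',\n' if k%8==7 else ',')
    print()
a=[float(x) for x in sys.argv[1:]];go(a[:3],a[3],int(a[4]) if len(a)>4 else None)
E
python3 -c "from peg import *;peg([('top','top1'),('side','side1')])"; python3 plan.py .49 .165 .30 90
```

```text
peg 134 [ 0.4526 -0.1298  0.0276] rms 0.0019 zmax 0.121
peg 128 [ 0.4512 -0.1307  0.0296] rms 0.0028 zmax 0.1232
peg 262 [ 0.452  -0.1302  0.0282] rms 0.0025 zmax 0.1232
handle outer face y at x=.45 -0.0162 slope 0.138 x [0.4286 0.4672] ztop 0.085
handle outer face y at x=.45 -0.017 slope -0.011 x [0.4273 0.4738] ztop 0.086
t 0.1 pos [ 0.2603 -0.5679  0.2219] err [0.2297 0.7329 0.0781] rotvec deg [-6.537e+01 -6.000e-02 -3.000e-02] n 39 F [-0.5 -0.3  0.5] q [ 1.1   0.42 -0.01  1.61  0.    1.11 -0.05]
[-0.1, 0.66, -0.73, -0.42, -0.0, -0.0],[-0.1, 0.68, -0.71, -0.42, -0.0, -0.0],[-0.1, 0.7, -0.69, -0.42, -0.0, -0.0],[-0.1, 0.72, -0.67, -0.42, -0.0, -0.0],[-0.1, 0.74, -0.65, -0.42, -0.0, -0.0],[-0.1, 0.76, -0.63, -0.42, -0.0, -0.0],[-0.1, 0.78, -0.61, -0.42, -0.0, -0.0],[-0.1, 0.79, -0.58, -0.42, -0.0, -0.0],
[-0.1, 0.81, -0.56, -0.42, -0.0, -0.0],[-0.1, 0.83, -0.53, -0.42, -0.0, -0.0],[-0.1, 0.84, -0.51, -0.42, -0.0, -0.0],[-0.1, 0.86, -0.49, -0.42, -0.0, -0.0],[-0.1, 0.87, -0.46, -0.42, -0.0, -0.0],[-0.1, 0.88, -0.43, -0.42, -0.0, -0.0],[-0.1, 0.9, -0.41, -0.42, -0.0, -0.0],[-0.1, 0.91
[... 215 characters left out ...]
, -0.0],[-0.1, 0.96, -0.22, -0.42, -0.0, -0.0],[-0.1, 0.97, -0.19, -0.42, -0.0, -0.0],[-0.1, 0.97, -0.16, -0.42, -0.0, -0.0],
[-0.1, 0.98, -0.13, -0.42, -0.0, -0.0],[-0.1, 0.98, -0.1, -0.42, -0.0, -0.0],[-0.1, 0.98, -0.08, -0.42, -0.0, -0.0],[-0.1, 0.98, -0.05, -0.42, -0.0, -0.0],[-0.1, 0.98, -0.02, -0.42, -0.0, -0.0],[-0.1, 0.98, 0.01, -0.42, -0.0, -0.0],[-0.1, 0.98, 0.04, -0.42, -0.0, -0.0],[-0.1, 0.98, 0.07, -0.42, -0.0, -0.0],
[-0.1, 0.98, 0.1, -0.42, -0.0, -0.0],[-0.1, 0.98, 0.13, -0.42, -0.0, -0.0],[-0.1, 0.97, 0.15, -0.42, -0.0, -0.0],[-0.1, 0.97, 0.18, -0.42, -0.0, -0.0],[-0.1, 0.96, 0.21, -0.42, -0.0, -0.0],[-0.1, 0.96, 0.24, -0.42, -0.0, -0.0],[-0.1, 0.95, 0.27, -0.42, -0.0, -0.0],
```

Emit:
{"api": "carry_out", "payload": {"deltas": [[-0.7, 0.5, -0.5, -0.4, 0, 0], [-0.7, 0.5, -0.5, -0.4, 0, 0], [-0.6, 0.6, -0.5, -0.4, 0, 0], [-0.6, 0.7, -0.6, -0.4, 0, 0], [-0.5, 0.75, -0.6, -0.4, 0, 0], [-0.4, 0.75, -0.6, -0.4, 0, 0], [-0.2, 0.8, -0.6, -0.4, 0, 0], [0, 0.8, -0.6, -0.4, 0, 0]], "jaw": 100}}

```text
t: 0.77
ee_pos: [0.3055, -0.4315, 0.2954]
eef_rot: [-3.091, 1.562, 2.278]
wrist_force: [1.1, -0.2, 0.1]
grip_width: 0.999
```

Emit:
{"api": "carry_out", "payload": {"deltas": [[0, 0.8, -0.55, -0.5, 0, 0], [0, 0.8, -0.55, -0.5, 0, 0], [0, 0.85, -0.5, -0.5, 0, 0], [0, 0.85, -0.5, -0.5, 0, 0], [0, 0.85, -0.45, -0.5, 0, 0], [0, 0.9, -0.4, -0.5, 0, 0], [0, 0.9, -0.4, -0.5, 0, 0], [0, 0.9, -0.35, -0.5, 0, 0]]}}

```text
t: 1.43
ee_pos: [0.3523, -0.2698, 0.2956]
eef_rot: [2.954, 1.561, 2.34]
wrist_force: [0.1, -0.5, 0.4]
grip_width: 1.005
```

```bash
python3 plan.py .49 .165 .26 90
```

```text
t 1.4333 pos [ 0.3523 -0.2698  0.2956] err [ 0.1377  0.4348 -0.0356] rotvec deg [-35.19  -0.5   -0.27] n 23 F [ 0.1 -0.5  0.4] q [ 0.84  0.03 -0.26  1.93  0.01  1.19 -0.04]
[0.08, 0.94, -0.3, -0.38, -0.01, -0.0],[0.08, 0.95, -0.27, -0.38, -0.01, -0.0],[0.08, 0.96, -0.25, -0.38, -0.01, -0.0],[0.08, 0.97, -0.22, -0.38, -0.01, -0.0],[0.08, 0.97, -0.2, -0.38, -0.01, -0.0],[0.08, 0.98, -0.17, -0.38, -0.01, -0.0],[0.08, 0.98, -0.14, -0.38, -0.01, -0.0],[0.08, 0.98, -0.12, -0.38, -0.01, -0.0],
[0.08, 0.99, -0.09, -0.38, -0.01, -0.0],[0.08, 0.99, -0.07, -0.38, -0.01, -0.0],[0.08, 0.99, -0.04, -0.38, -0.01, -0.0],[0.08, 0.99, -0.01, -0.38, -0.01, -0.0],[0.08, 0.99, 0.01, -0.38, -0.01, -0.0],[0.08, 0.99, 0.04, -0.38, -0.01, -0.0],[0.08, 0.99, 0.07, -0.38, -0.01, -0.0],[0.08, 0.99, 0.09, -0.38, -0.01, -0.0],
[0.08, 0.98, 0.12, -0.38, -0.01, -0.0],[0.08, 0.98, 0.14, -0.38, -0.01, -0.0],[0.08, 0.98, 0.17, -0.38, -0.01, -0.0],[0.08, 0.97, 0.2, -0.38, -0.01, -0.0],[0.08, 0.97, 0.22, -0.38, -0.01, -0.0],[0.08, 0.96, 0.25, -0.38, -0.01, -0.0],[0.08, 0.95, 0.27, -0.38, -0.01, -0.0],
```

Emit:
{"api": "carry_out", "payload": {"deltas": [[0, 0.95, -0.25, -0.45, 0, 0], [0, 0.95, -0.25, -0.45, 0, 0], [0, 0.95, -0.2, -0.45, 0, 0], [0, 0.97, -0.2, -0.45, 0, 0], [0, 0.97, -0.15, -0.45, 0, 0], [0, 0.97, -0.1, -0.45, 0, 0], [0, 1, -0.1, -0.45, 0, 0], [0, 1, 0, -0.45, 0, 0]]}}

```text
t: 2.1
ee_pos: [0.4078, -0.1035, 0.2967]
eef_rot: [2.677, 1.562, 2.342]
wrist_force: [0.4, -0.0, -0.4]
grip_width: 0.995
```

Emit:
{"api": "carry_out", "payload": {"deltas": [[0.1, 1, 0, -0.45, 0, 0], [0.1, 1, 0, -0.45, 0, 0], [0.1, 1, 0, -0.45, 0, 0], [0.1, 1, 0.1, -0.45, 0, 0], [0.1, 1, 0.1, -0.45, 0, 0], [0.1, 1, 0.1, -0.45, 0, 0], [0.1, 1, 0.1, -0.45, 0, 0], [0.1, 1, 0.2, -0.45, 0, 0]]}}

```text
t: 2.77
ee_pos: [0.4544, 0.0693, 0.2817]
eef_rot: [2.2, 1.562, 2.145]
wrist_force: [0.5, 0.2, 0.6]
grip_width: 1.0
```

```bash
python3 plan.py .49 .15 .22 115
```

```text
t 2.7667 pos [0.4544 0.0693 0.2817] err [ 0.0356  0.0807 -0.0617] rotvec deg [-3.14  0.42 24.6 ] n 7 F [0.5 0.2 0.6] q [ 0.42  0.1  -0.66  1.91  0.06  1.16 -0.32]
[0.44, 0.59, 0.22, -0.11, 0.01, 0.88],[0.48, 0.56, 0.23, -0.11, 0.01, 0.88],[0.51, 0.52, 0.23, -0.11, 0.01, 0.88],[0.54, 0.49, 0.24, -0.11, 0.01, 0.88],[0.57, 0.45, 0.24, -0.11, 0.01, 0.88],[0.6, 0.42, 0.25, -0.11, 0.01, 0.88],[0.62, 0.38, 0.25, -0.11, 0.01, 0.88],
```

Emit:
{"api": "carry_out", "payload": {"deltas": [[0.45, 0.55, 0.25, -0.15, 0, 0.9], [0.5, 0.55, 0.25, -0.15, 0, 0.9], [0.55, 0.5, 0.25, -0.15, 0, 0.9], [0.6, 0.4, 0.25, -0.15, 0, 0.9], [0.6, 0.4, 0.25, -0.15, 0, 0.9], [0.6, 0.3, 0.25, 0, 0, 0.9], [0.6, 0.2, 0.25, 0, 0, 0.8]]}}

```text
t: 3.35
ee_pos: [0.4905, 0.1616, 0.2169]
eef_rot: [1.545, 1.112, 1.571]
wrist_force: [-0.2, -0.5, -0.4]
grip_width: 1.003
```

```bash
python3 plan.py .49 .138 .182 115; python3 -c "
from h import *
i,_=grab('top','top2');cv2.imwrite('pics/c2.png',cv2.resize(i[150:300,200:440],None,fx=3,fy=3))"
```

```text
t 3.35 pos [0.4905 0.1616 0.2169] err [-0.0005 -0.0236 -0.0349] rotvec deg [ 1.5   0.   -1.29] n 3 F [-0.2 -0.5 -0.4] q [ 0.52  0.3  -0.73  1.96 -0.33  0.9   0.05]
[0.35, -0.61, -0.02, 0.13, 0.0, -0.11],[0.35, -0.61, -0.02, 0.13, 0.0, -0.11],[0.36, -0.61, -0.01, 0.13, 0.0, -0.11],
```

View pics/c2.png

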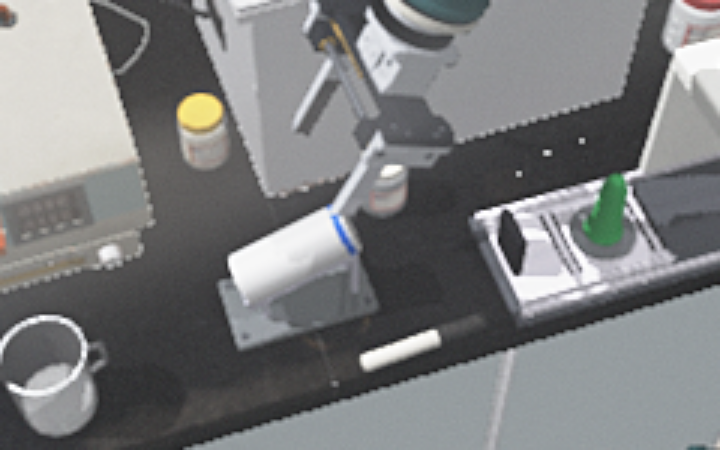

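The crop shows the cup undisturbed, with the open fingers above its closed end and the jaws across it. I'll move in to grasp.

Emit:
{"api": "carry_out", "payload": {"deltas": [[0.35, -0.6, 0, 0.13, 0, -0.1], [0.35, -0.6, 0, 0.13, 0, -0.1], [0.35, -0.6, 0, 0.13, 0, -0.1], [0.8, 0, 0, 0, 0, 0], [0.8, 0, 0, 0, 0, 0], [0.8, 0, 0, 0, 0, 0]]}}

```text
t: 3.9
ee_pos: [0.4906, 0.1553, 0.1324]
eef_rot: [1.577, 1.14, 1.573]
wrist_force: [-0.2, -0.7, 0.4]
grip_width: 1.001
```

```bash
python3 plan.py .49 .182 .088 115
```

```text
t 3.9 pos [0.4906 0.1553 0.1324] err [-0.0006  0.0267 -0.0444] rotvec deg [-0.28 -0.04  0.32] n 3 F [-0.2 -0.7  0.4] q [ 0.45  0.42 -0.67  2.03 -0.25  0.72  0.01]
[0.86, 0.1, -0.01, -0.02, -0.0, 0.03],[0.86, 0.09, -0.01, -0.02, -0.0, 0.03],[0.86, 0.09, -0.01, -0.02, -0.0, 0.03],
```

Emit:
{"api": "carry_out", "payload": {"deltas": [[0.85, 0.1, 0, 0, 0, 0], [0.85, 0.1, 0, 0, 0, 0], [0.85, 0.1, 0, 0, 0, 0], [0.1, 0, 0, 0, 0, 0]]}}

```text
t: 4.23
ee_pos: [0.4888, 0.1822, 0.0812]
eef_rot: [1.581, 1.148, 1.577]
wrist_force: [0.1, -0.7, -0.2]
grip_width: 0.998
```

Emit:
{"api": "carry_out", "payload": {"deltas": [[0, 0, 0, 0, 0, 0], [0, 0, 0, 0, 0, 0], [0, 0, 0, 0, 0, 0], [0, 0, 0, 0, 0, 0], [0, 0, 0, 0, 0, 0], [0, 0, 0, 0, 0, 0], [0, 0, 0, 0, 0, 0], [0, 0, 0, 0, 0, 0]], "jaw": 0}}

```text
t: 4.9
ee_pos: [0.4901, 0.1792, 0.0835]
eef_rot: [1.572, 1.152, 1.568]
wrist_force: [0.1, 0.5, -0.7]
grip_width: 0.556
```

```bash
python3 plan.py .49 .182 .19 115
```

```text
t 4.9 pos [0.4901 0.1792 0.0835] err [-1.000e-04  2.800e-03  1.065e-01] rotvec deg [-0.25  0.07  1.01] n 6 F [ 0.1  0.5 -0.7] q [ 0.36  0.5  -0.64  2.05 -0.21  0.6  -0.04]
[-0.8, 0.38, -0.0, -0.01, 0.0, 0.04],[-0.8, 0.38, -0.0, -0.01, 0.0, 0.04],[-0.8, 0.39, -0.0, -0.01, 0.0, 0.04],[-0.8, 0.39, -0.0, -0.01, 0.0, 0.04],[-0.8, 0.39, -0.0, -0.01, 0.0, 0.04],[-0.8, 0.39, -0.0, -0.01, 0.0, 0.04],
```

Emit:
{"api": "carry_out", "payload": {"deltas": [[-0.4, 0.2, 0, 0, 0, 0], [-0.8, 0.4, 0, 0, 0, 0], [-0.8, 0.4, 0, 0, 0, 0], [-0.9, 0.4, 0, 0, 0, 0], [-0.9, 0.4, 0, 0, 0, 0], [-0.9, 0.4, 0, 0, 0, 0], [-0.9, 0.4, 0, 0, 0, 0], [-0.9, 0.4, 0, 0, 0, 0]]}}

```text
t: 5.57
ee_pos: [0.4873, 0.1816, 0.2334]
eef_rot: [1.588, 1.152, 1.584]
wrist_force: [0.4, -0.2, 0.3]
grip_width: 0.557
```

```bash
python3 plan.py .46 .05 .32 44
```

```text
t 5.5667 pos [0.4873 0.1816 0.2334] err [-0.0273 -0.1316  0.0866] rotvec deg [ -0.09  -0.46 -69.98] n 18 F [ 0.4 -0.2  0.3] q [ 0.44  0.26 -0.7   1.94 -0.3   0.93 -0.07]
[-0.37, -0.24, -0.08, -0.0, -0.01, -0.97],[-0.35, -0.26, -0.08, -0.0, -0.01, -0.97],[-0.33, -0.28, -0.08, -0.0, -0.01, -0.97],[-0.31, -0.31, -0.08, -0.0, -0.01, -0.97],[-0.29, -0.33, -0.08, -0.0, -0.01, -0.97],[-0.27, -0.35, -0.08, -0.0, -0.01, -0.97],[-0.24, -0.36, -0.08, -0.0, -0.01, -0.97],[-0.22, -0.38, -0.08, -0.0, -0.01, -0.97],
[-0.19, -0.39, -0.08, -0.0, -0.01, -0.97],[-0.17, -0.4, -0.08, -0.0, -0.01, -0.97],[-0.14, -0.42, -0.08, -0.0, -0.01, -0.97],[-0.11, -0.42, -0.08, -0.0, -0.01, -0.97],[-0.08, -0.43, -0.08, -0.0, -0.01, -0.97],[-0.05, -0.43, -0.08, -0.0, -0.01, -0.97],[-0.02, -0.44, -0.08, -0.0, -0.01, -0.97],[0.01, -0.44, -0.08, -0.0, -0.01, -0.97],
[0.04, -0.44, -0.08, -0.0, -0.01, -0.97],[0.07, -0.43, -0.08, -0.0, -0.01, -0.97],
```

Emit:
{"api": "carry_out", "payload": {"deltas": [[-0.4, -0.25, -0.1, 0, 0, -0.7], [-0.4, -0.25, -0.1, 0, 0, -0.9], [-0.35, -0.3, -0.1, 0, 0, -0.9], [-0.3, -0.3, -0.1, 0, 0, -0.9], [-0.3, -0.35, -0.1, 0, 0, -0.9], [-0.25, -0.35, -0.1, 0, 0, -0.9], [-0.25, -0.4, -0.1, 0, 0, -0.9], [-0.2, -0.4, -0.1, 0, 0, -0.9]]}}

```text
t: 6.23
ee_pos: [0.4711, 0.1158, 0.2838]
eef_rot: [-1.518, 1.477, -1.528]
wrist_force: [0.4, 0.2, -0.8]
grip_width: 0.563
```

```bash
python3 plan.py .46 .05 .32 44
```

```text
t 6.2333 pos [0.4711 0.1158 0.2838] err [-0.0111 -0.0658  0.0362] rotvec deg [ -0.66   0.   -40.64] n 11 F [ 0.4  0.2 -0.8] q [ 0.22  0.16 -0.65  1.84  0.2   1.21 -0.5 ]
[-0.14, -0.31, -0.05, -0.01, 0.0, -0.92],[-0.12, -0.32, -0.05, -0.01, 0.0, -0.92],[-0.09, -0.33, -0.05, -0.01, 0.0, -0.92],[-0.07, -0.33, -0.05, -0.01, 0.0, -0.92],[-0.05, -0.34, -0.05, -0.01, 0.0, -0.92],[-0.03, -0.34, -0.05, -0.01, 0.0, -0.92],[-0.01, -0.34, -0.05, -0.01, 0.0, -0.92],[0.01, -0.34, -0.05, -0.01, 0.0, -0.92],
[0.04, -0.34, -0.05, -0.01, 0.0, -0.92],[0.06, -0.34, -0.05, -0.01, 0.0, -0.92],[0.08, -0.33, -0.05, -0.01, 0.0, -0.92],
```

Emit:
{"api": "carry_out", "payload": {"deltas": [[-0.15, -0.3, -0.05, 0, 0, -0.9], [-0.1, -0.3, -0.05, 0, 0, -0.9], [-0.1, -0.3, -0.05, 0, 0, -0.9], [-0.1, -0.3, -0.05, 0, 0, -0.9], [-0.05, -0.3, -0.05, 0, 0, -0.9], [-0.05, -0.3, -0.05, 0, 0, -0.9], [0, -0.35, -0.05, 0, 0, -0.9], [0, -0.35, -0.05, 0, 0, -0.9]]}}

```text
t: 6.9
ee_pos: [0.4608, 0.0703, 0.3208]
eef_rot: [-1.54, 0.947, -1.56]
wrist_force: [-0.2, -0.8, -0.9]
grip_width: 0.561
```

```bash
python3 plan.py .452 -.05 .29 44
```

```text
t 6.9 pos [0.4608 0.0703 0.3208] err [-0.0088 -0.1203 -0.0308] rotvec deg [ -1.3    0.26 -10.25] n 7 F [-0.2 -0.8 -0.9] q [-0.02  0.25 -0.64  1.8   0.63  1.58 -0.84]
[0.68, -0.57, -0.06, -0.05, 0.01, -0.37],[0.69, -0.55, -0.06, -0.05, 0.01, -0.37],[0.71, -0.53, -0.06, -0.05, 0.01, -0.37],[0.72, -0.52, -0.06, -0.05, 0.01, -0.37],[0.73, -0.5, -0.06, -0.05, 0.01, -0.37],[0.75, -0.48, -0.06, -0.05, 0.01, -0.37],[0.76, -0.46, -0.06, -0.05, 0.01, -0.37],
```

Emit:
{"api": "carry_out", "payload": {"deltas": [[0.68, -0.57, -0.06, -0.05, 0, -0.37], [0.7, -0.55, -0.06, -0.05, 0, -0.37], [0.7, -0.53, -0.06, -0.05, 0, -0.37], [0.7, -0.52, -0.06, -0.05, 0, -0.37], [0.7, -0.5, -0.06, -0.05, 0, -0.37], [0.7, -0.48, -0.06, -0.05, 0, -0.37], [0.7, -0.46, -0.06, 0, 0, -0.37], [0, 0, 0, 0, 0, 0]]}}

```text
t: 7.57
ee_pos: [0.4489, -0.0552, 0.2952]
eef_rot: [-1.563, 0.751, -1.564]
wrist_force: [-0.7, -0.7, -1.1]
grip_width: 0.56
```

```bash
cat > cup.py <<'E'
from h import *
from scipy.optimize import least_squares
def cup(tag,seed=None):
    s=arm.state();tcp=np.array(s['ee_pos']);A=[];W=[]
    X=R.from_euler('xyz',s['eef_rot']).as_matrix()[:,0]
    c=seed if seed is not None else tcp-.002*X-[0,0,.015]
    for n in("side","top"):
        i,w=grab(n,n+tag);d=w-c
        hsv=cv2.cvtColor(i,cv2.COLOR_BGR2HSV)
        m=(np.hypot(d[...,0],d[...,1])<.04)&(abs(d[...,2])<.075)&(hsv[...,1]<40)&(hsv[...,2]>110)
        m=cv2.erode(m.astype(np.uint8),np.ones((3,3)))>0;A.append(w[m])
        B=(np.hypot(d[...,0],d[...,1])<.04)&(d[...,2]>-.08)&(d[...,2]<.085)&(hsv[...,2]>90)
        W.append(w[B])
    for k,a in enumerate(A+[np.vstack(A)]):
        def f(p):
            ax=np.array([p[2],p[3],-1]);ax/=np.linalg.norm(ax);e=a-[p[0],p[1],c[2]];t=e@ax
            return np.linalg.norm(e-np.outer(t,ax),axis=1)-.027
        r=least_squares(f,[c[0],c[1],0,0],loss='soft_l1',f_scale=.002);p=r.x
        ok=abs(f(p))<.003
        print('cup',len(a),'xy at z',c[2].round(4),p[:2].round(4),'axis(tilt x,y deg)',np.degrees(p[2:]).round(2),'in',ok.mean().round(2),'z',np.percentile(a[ok][:,2],[1,99]).round(4))
    for w in W: print('zrange',np.percentile(w[:,2],[.5,2,50,98,99.5]).round(4))
    print('t',s['t'],'tcp',tcp.round(4),'rot',np.round(s['eef_rot'],3),'F',np.round(s['wrist_force'],1))
if __name__=="__main__":
    import sys;cup(sys.argv[1])
E
python3 cup.py 3; python3 -c "
from h import *
i=cv2.imread('pics/side3.png');cv2.imwrite('pics/c3.png',cv2.resize(i[80:260,280:470],None,fx=3,fy=3))"; python3 plan.py .452 -.13 .23 44
```

```text
cup 115 xy at z 0.2816 [ 0.4482 -0.0456] axis(tilt x,y deg) [-1.17 -6.68] in 0.95 z [0.2264 0.3423]
cup 284 xy at z 0.2816 [ 0.4473 -0.0568] axis(tilt x,y deg) [ 5.05 16.65] in 0.54 z [0.2261 0.3427]
cup 399 xy at z 0.2816 [ 0.4455 -0.059 ] axis(tilt x,y deg) [ 5.71 14.91] in 0.53 z [0.2273 0.3426]
zrange [0.2205 0.2235 0.2494 0.3437 0.3446]
zrange [0.2214 0.2243 0.3243 0.3424 0.3433]
t 7.5667 tcp [ 0.4489 -0.0552  0.2952] rot [-1.563  0.751 -1.564] F [-0.7 -0.7 -1.1]
t 7.6667 pos [ 0.4498 -0.0526  0.296 ] err [ 0.0022 -0.0774 -0.066 ] rotvec deg [-0.17  0.43  0.79] n 6 F [-0.9  1.  -0.7] q [ 0.06  0.23 -0.57  1.97  0.81  1.51 -0.81]
[0.85, -0.04, 0.01, -0.01, 0.02, 0.03],[0.85, -0.04, 0.01, -0.01, 0.02, 0.03],[0.85, -0.04, 0.01, -0.01, 0.02, 0.03],[0.85, -0.05, 0.02, -0.01, 0.02, 0.03],[0.85, -0.05, 0.02, -0.01, 0.02, 0.03],[0.85, -0.05, 0.02, -0.01, 0.02, 0.03],
```

View pics/c3.png

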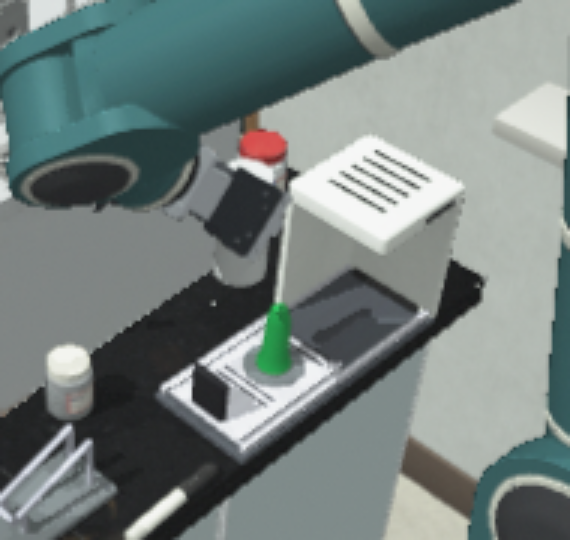

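The side crop shows the cup mouth down, mostly hidden behind the gripper. The bare peg is at about (275,340) and the handle at (210,390). The top view should give the tilt better.

Run:
```python
from h import *
i=cv2.imread('pics/top3.png');K,Rm,t=cam('top')
p=K@(Rm@np.array([.45,-.055,.28])+t);p=p[:2]/p[2];print(p)
u,v=p.astype(int);cv2.imwrite('pics/c4.png',cv2.resize(i[v-70:v+70,u-80:u+80],None,fx=4,fy=4));print(u-80,v-70)
```

```text
[390.60625524 178.42436843]
310 108
```

View pics/c4.png

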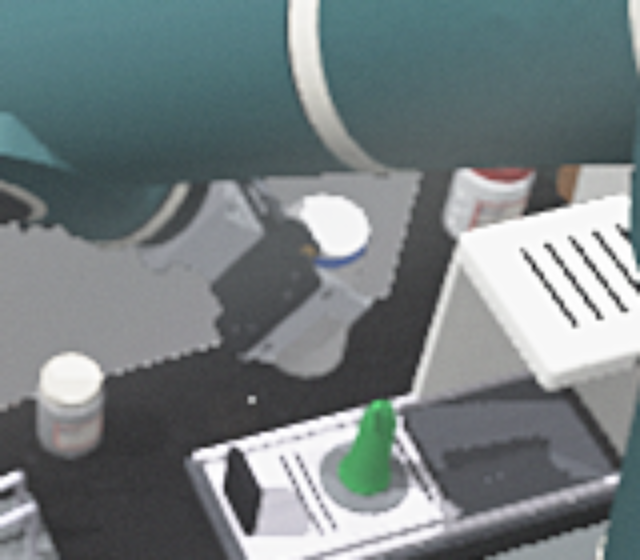

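The crop shows the closed end face on at about (337,228), with the cup's lower body at (310,350) below the finger. I'll fit a plane to the end disc and a cylinder to the lower body.

```bash
cat > cup2.py <<'E'
from h import *
from scipy.optimize import least_squares
def cup(tag,take=True):
    s=arm.state();tcp=np.array(s['ee_pos']);X=R.from_euler('xyz',s['eef_rot']).as_matrix()[:,0];g=tcp-.002*X
    zt=g[2]+.046;L=[]
    for n in("side","top"):
        i,w=grab(n,n+tag) if take else (cv2.imread(f'pics/{n}{tag}.png'),cloud(n,np.load(f'pics/{n}{tag}.npy')))
        near=(abs(w[...,0]-g[0])<.035)&(abs(w[...,1]-g[1])<.05)
        e=lambda m:cv2.erode(m.astype(np.uint8),np.ones((3,3)))>0
        D=w[e(near&(abs(w[...,2]-zt)<.006)&(i.min(-1)>200))]
        if len(D)>30:
            A=np.c_[D[:,:2]-g[:2],np.ones(len(D))];k=np.linalg.lstsq(A,D[:,2],rcond=None)[0]
            c,_=cv2.minEnclosingCircle(D[:,:2].astype(np.float32));print(n,'disc',len(D),'slope deg x,y',np.degrees(k[:2]).round(2),'z',D[:,2].mean().round(4),'centre',np.round(c,4),np.round(_,4),'bbox',D.min(0).round(4),D.max(0).round(4))
        b=w[e(near&(w[...,2]<g[2]-.022)&(w[...,2]>g[2]-.09))];L.append(b);print(n,'low',len(b),np.percentile(b[:,2],[1,99]).round(4) if len(b) else '')
    b=np.vstack(L);zc=g[2]-.05
    f=lambda p:np.hypot(b[:,0]-p[0],b[:,1]-p[1])-.027
    r=least_squares(f,g[:2],loss='soft_l1',f_scale=.002);print('low circle at z',zc.round(4),r.x.round(4),(abs(f(r.x))<.003).mean().round(2),'g',g.round(4),'d',np.degrees(np.arcsin(-X[2])).round(2))
if __name__=="__main__":
    import sys;cup(sys.argv[1],len(sys.argv)<3)
E
python3 cup2.py 3 old
```

```text
side low 111 [0.2259 0.2603]
top disc 126 slope deg x,y [-0.52 -0.58] z 0.3404 centre [ 0.4459 -0.0482] 0.0226 bbox [ 0.4237 -0.0668  0.3377] [ 0.4684 -0.0383  0.3435]
top low 108 [0.2251 0.2681]
low circle at z 0.2474 [ 0.4492 -0.0489] 0.94 g [ 0.4497 -0.0511  0.2974] d 43.21
```

Emit:
{"api": "carry_out", "payload": {"deltas": [[0.85, -0.04, 0, 0, 0, 0], [0.85, -0.04, 0, 0, 0, 0], [0.85, -0.04, 0, 0, 0, 0], [0.85, -0.05, 0, 0, 0, 0], [0.85, -0.05, 0, 0, 0, 0], [0.7, 0, 0, 0, 0, 0], [0, 0, 0, 0, 0, 0], [0, 0, 0, 0, 0, 0]]}}

```text
t: 8.33
ee_pos: [0.454, -0.1235, 0.2328]
eef_rot: [-1.547, 0.764, -1.547]
wrist_force: [0.4, 0.8, -0.1]
grip_width: 0.556
```

```bash
python3 plan.py .4525 -.1337 .215 43.5;python3 cup2.py 5;python3 -c "from peg import *;peg([('top','top5'),('side','side5')])"
```

```text
t 8.3333 pos [ 0.454  -0.1235  0.2328] err [-0.0015 -0.0102 -0.0178] rotvec deg [-0.44  0.98 -0.26] n 2 F [ 0.4  0.8 -0.1] q [ 0.15  0.28 -0.5   2.08  0.92  1.33 -0.84]
[0.49, 0.15, -0.05, -0.06, 0.12, -0.03],[0.49, 0.15, -0.04, -0.06, 0.12, -0.03],
side low 90 [0.1621 0.2021]
top disc 94 slope deg x,y [-0.33  0.32] z 0.2777 centre [ 0.4522 -0.1179] 0.0225 bbox [ 0.4301 -0.1355  0.2748] [ 0.4744 -0.11    0.282 ]
top low 50 [0.1648 0.2027]
low circle at z 0.1842 [ 0.4543 -0.117 ] 0.85 g [ 0.454  -0.1221  0.2342] d 43.75
peg 129 [ 0.453  -0.1297  0.0286] rms 0.0018 zmax 0.1199
peg 129 [ 0.4509 -0.1305  0.0286] rms 0.0023 zmax 0.1211
peg 258 [ 0.4522 -0.1301  0.0286] rms 0.0022 zmax 0.1211
handle outer face y at x=.45 -0.016 slope 0.126 x [0.4275 0.4677] ztop 0.085
handle outer face y at x=.45 -0.017 slope -0.017 x [0.4275 0.4732] ztop 0.086
```

Emit:
{"api": "carry_out", "payload": {"deltas": [[0.4, 0.1, -0.05, -0.06, 0.12, 0], [0.4, 0.1, -0.04, -0.06, 0.12, 0], [0, 0, 0, 0, 0, 0], [0, 0, 0, 0, 0, 0]]}}

```text
t: 8.77
ee_pos: [0.4537, -0.1307, 0.2191]
eef_rot: [-1.569, 0.765, -1.566]
wrist_force: [0.7, -0.2, -0.9]
grip_width: 0.557
```

```bash
python3 plan.py .4522 -.135 .19 43.5;python3 cup2.py 6
```

```text
t 8.7667 pos [ 0.4537 -0.1307  0.2191] err [-0.0015 -0.0043 -0.0291] rotvec deg [ 0.08  0.18 -0.31] n 2 F [ 0.7 -0.2 -0.9] q [ 0.15  0.3  -0.49  2.08  0.93  1.31 -0.85]
[0.58, 0.45, -0.04, 0.01, 0.02, -0.04],[0.58, 0.45, -0.04, 0.01, 0.02, -0.04],
side low 103 [0.1522 0.1896]
top disc 96 slope deg x,y [-1.77 -1.07] z 0.2642 centre [ 0.4513 -0.1258] 0.0221 bbox [ 0.4294 -0.144   0.2609] [ 0.4732 -0.1157  0.2678]
top low 55 [0.1498 0.1879]
low circle at z 0.1705 [ 0.4535 -0.1237] 0.91 g [ 0.4537 -0.1293  0.2205] d 43.81
```

Emit:
{"api": "carry_out", "payload": {"deltas": [[0.46, 0.34, -0.03, 0, 0, 0], [0.46, 0.34, -0.03, 0, 0, 0], [0.46, 0.34, -0.02, 0, 0, 0], [0, 0, 0, 0, 0, 0]]}}

```text
t: 9.2
ee_pos: [0.4521, -0.1368, 0.1825]
eef_rot: [-1.567, 0.765, -1.565]
wrist_force: [-0.6, 0.5, -1.8]
grip_width: 0.555
```

```bash
python3 plan.py .4522 -.1363 .15 43.5;python3 cup2.py 7;python3 - <<'E'
from h import *
a=cv2.imread('pics/side7.png')[130:230,320:430];b=cv2.imread('pics/top7.png')[150:250,350:460]
cv2.imwrite('pics/c7.png',cv2.resize(np.hstack([a,b]),None,fx=3.5,fy=3.5,interpolation=cv2.INTER_CUBIC))
E
```

```text
t 9.2 pos [ 0.4521 -0.1368  0.1825] err [ 0.0001  0.0005 -0.0325] rotvec deg [ 0.01  0.26 -0.33] n 2 F [-0.6  0.5 -1.8] q [ 0.15  0.36 -0.48  2.12  0.98  1.27 -0.92]
[0.55, 0.59, 0.0, 0.0, 0.03, -0.04],[0.55, 0.6, 0.0, 0.0, 0.03, -0.04],
side low 84 [0.1143 0.1504]
top disc 92 slope deg x,y [-1.24  2.55] z 0.2283 centre [ 0.4489 -0.1342] 0.0225 bbox [ 0.428  -0.15    0.2256] [ 0.4698 -0.1224  0.2319]
top low 44 [0.1134 0.1522]
low circle at z 0.1338 [ 0.4522 -0.1298] 0.89 g [ 0.4521 -0.1354  0.1838] d 43.83
```

View pics/c7.png

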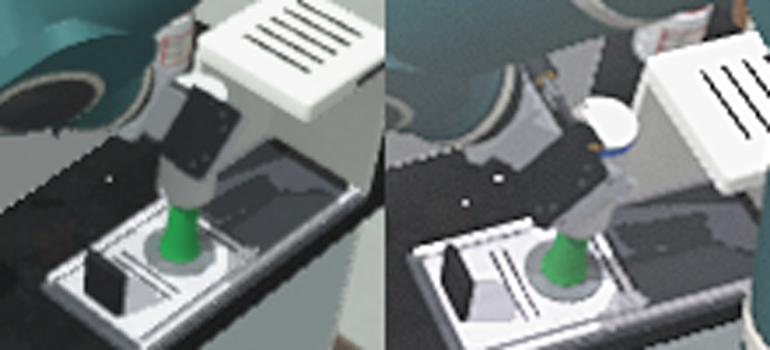

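Both views show the peg tip inside the mouth and centred (cup at y -0.1298, peg at y -0.1301). I'll lower straight down.

Emit:
{"api": "carry_out", "payload": {"deltas": [[0.52, 0.55, 0, 0, 0, 0], [0.52, 0.55, 0, 0, 0, 0], [0.52, 0.55, 0, 0, 0, 0], [0.35, 0.38, 0, 0, 0, 0], [0, 0, 0, 0, 0, 0]]}}

```text
t: 9.72
ee_pos: [0.4547, -0.1351, 0.1283]
eef_rot: [-1.558, 0.765, -1.558]
wrist_force: [-0.1, 0.3, -1.0]
grip_width: 0.558
```

```bash
python3 plan.py .4522 -.1365 .104 43.5;python3 cup2.py 8
```

```text
t 9.7167 pos [ 0.4547 -0.1351  0.1283] err [-0.0025 -0.0014 -0.0243] rotvec deg [-0.2   0.53 -0.34] n 2 F [-0.1  0.3 -1. ] q [ 0.12  0.47 -0.46  2.14  1.06  1.22 -1.05]
[0.44, 0.41, -0.07, -0.02, 0.07, -0.04],[0.44, 0.42, -0.07, -0.02, 0.07, -0.04],
side low 63 [0.0573 0.0942]
top disc 94 slope deg x,y [-0.17  2.74] z 0.1742 centre [ 0.4536 -0.1311] 0.0211 bbox [ 0.4328 -0.1491  0.1712] [ 0.474  -0.1191  0.1779]
top low 27 [0.0603 0.0909]
low circle at z 0.0797 [ 0.4551 -0.1285] 0.9 g [ 0.4547 -0.1337  0.1297] d 43.84
```

Emit:
{"api": "carry_out", "payload": {"deltas": [[0.28, 0.22, -0.08, 0, 0.07, 0], [0.28, 0.22, -0.05, 0, 0.07, 0], [0.15, 0.14, 0, 0, 0, 0], [0, 0, 0, 0, 0, 0]]}}

```text
t: 10.15
ee_pos: [0.4536, -0.1375, 0.1121]
eef_rot: [-1.562, 0.765, -1.568]
wrist_force: [-0.4, 0.5, -1.2]
grip_width: 0.559
```

```bash
python3 plan.py .4522 -.1365 .104 43.5;python3 cup2.py 9
```

```text
t 10.15 pos [ 0.4536 -0.1375  0.1121] err [-0.0014  0.001  -0.0081] rotvec deg [-0.42  0.1  -0.33] n 1 F [-0.4  0.5 -1.2] q [ 0.12  0.5  -0.45  2.14  1.07  1.21 -1.08]
[0.25, 0.33, -0.07, -0.1, 0.02, -0.08],
side low 128 [0.0246 0.0727]
top disc 79 slope deg x,y [-0.67 -0.47] z 0.1576 centre [ 0.4542 -0.1345] 0.0193 bbox [ 0.4352 -0.1505  0.1544] [ 0.4725 -0.1236  0.1632]
top low 62 [0.0243 0.073 ]
low circle at z 0.0635 [ 0.4536 -0.1311] 0.73 g [ 0.4536 -0.136   0.1135] d 43.83
```

Emit:
{"api": "carry_out", "payload": {"deltas": [[0.08, 0.13, -0.06, 0, 0, 0], [0.1, 0.11, 0, 0, 0, 0], [0.07, 0.07, 0, 0, 0, 0], [0, 0, 0, 0, 0, 0]]}}

```text
t: 10.58
ee_pos: [0.4528, -0.1366, 0.1045]
eef_rot: [-1.56, 0.765, -1.567]
wrist_force: [-0.2, -0.6, -0.4]
grip_width: 0.563
```

```bash
python3 plan.py .4522 -.1365 .104 43.5;python3 cup2.py 10
```

```text
t 10.5833 pos [ 0.4528 -0.1366  0.1045] err [-0.0006  0.0001 -0.0005] rotvec deg [-0.47  0.16 -0.33] n 1 F [-0.2 -0.6 -0.4] q [ 0.11  0.52 -0.44  2.14  1.09  1.2  -1.1 ]
[0.02, 0.02, -0.03, -0.12, 0.04, -0.08],
side low 182 [0.0211 0.064 ]
top disc 74 slope deg x,y [-2.81  2.97] z 0.1496 centre [ 0.45   -0.1332] 0.0185 bbox [ 0.4328 -0.1504  0.146 ] [ 0.4659 -0.1206  0.1546]
top low 149 [0.0204 0.0634]
low circle at z 0.0559 [ 0.4501 -0.1303] 0.38 g [ 0.4528 -0.1351  0.1059] d 43.83
```

Emit:
{"api": "carry_out", "payload": {"deltas": [[0.05, 0.05, 0, 0, 0, 0], [0, 0, 0, 0, 0, 0]]}}

```text
t: 10.85
ee_pos: [0.453, -0.1365, 0.1034]
eef_rot: [-1.559, 0.765, -1.566]
wrist_force: [-0.6, -0.2, -1.5]
grip_width: 0.557
```

Emit:
{"api": "carry_out", "payload": {"deltas": [[0.05, 0.05, 0, 0, 0, 0], [0, 0, 0, 0, 0, 0]]}}

```text
t: 11.02
ee_pos: [0.4532, -0.1366, 0.1021]
eef_rot: [-1.559, 0.765, -1.566]
wrist_force: [0.6, -0.1, -0.2]
grip_width: 0.555
```

Emit:
{"api": "carry_out", "payload": {"deltas": [[0.06, 0.06, 0, 0, 0, 0], [0, 0, 0, 0, 0, 0]]}}

```text
t: 11.18
ee_pos: [0.4533, -0.1377, 0.1021]
eef_rot: [-1.558, 0.761, -1.566]
wrist_force: [-0.1, 0.4, -0.8]
grip_width: 0.558
```

Emit:
{"api": "carry_out", "payload": {"deltas": [[0.06, 0.06, 0, 0, 0, 0], [0, 0, 0, 0, 0, 0]]}}

```text
t: 11.35
ee_pos: [0.4536, -0.1384, 0.1018]
eef_rot: [-1.556, 0.757, -1.566]
wrist_force: [0.6, 0.5, -0.6]
grip_width: 0.558
```

```bash
python3 cup2.py 11
```

```text
side low 158 [0.021  0.0563]
top disc 85 slope deg x,y [0.02 3.14] z 0.147 centre [ 0.4534 -0.1345] 0.0201 bbox [ 0.4336 -0.1524  0.1434] [ 0.4731 -0.1227  0.1514]
top low 143 [0.0186 0.0603]
low circle at z 0.0532 [ 0.4514 -0.1326] 0.38 g [ 0.4536 -0.1369  0.1032] d 43.4
```

Run:
```python
from h import *
a=cv2.imread('pics/side11.png')[130:240,310:430];b=cv2.imread('pics/top11.png')[150:260,340:460]
cv2.imwrite('pics/c11.png',cv2.resize(np.hstack([a,b]),None,fx=3.3,fy=3.3,interpolation=cv2.INTER_CUBIC))
s=arm.state();print(np.round(s['joint_pos'],3),np.round(s['effort'],1),s['wrist_force'],s['ee_pos'])
```

```text
[ 0.106  0.529 -0.439  2.142  1.096  1.205 -1.117] [ -0.7 -70.1  -6.9 -21.2   0.7   1.6  -0. ] [ 0.42750255 -1.37699795  4.36181947] [ 0.45369576 -0.13832694  0.10165899]
```

View pics/c11.png

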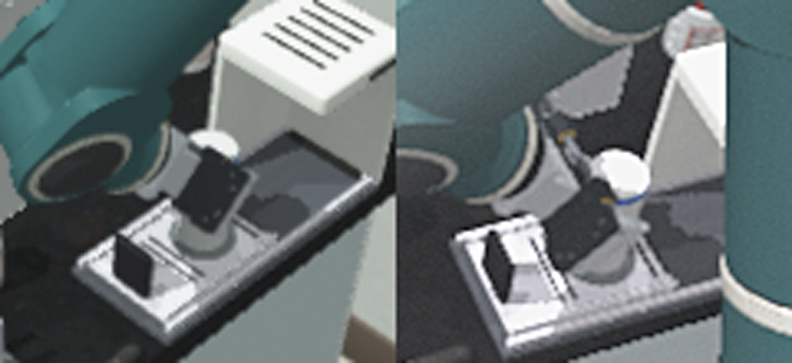

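Contact shows as +4.4 N in z. The cup's rim meets the grey disc in both views (side (205,240), top (605,265)). Releasing now.

Emit:
{"api": "carry_out", "payload": {"deltas": [[0, 0, 0, 0, 0, 0], [0, 0, 0, 0, 0, 0], [0, 0, 0, 0, 0, 0], [0, 0, 0, 0, 0, 0], [0, 0, 0, 0, 0, 0], [0, 0, 0, 0, 0, 0], [0, 0, 0, 0, 0, 0], [0, 0, 0, 0, 0, 0]], "jaw": 100}}

```text
t: 12.12
ee_pos: [0.4535, -0.1379, 0.1008]
eef_rot: [-1.557, 0.76, -1.566]
wrist_force: [-0.4, -0.1, 0.4]
grip_width: 0.999
```

Emit:
{"api": "carry_out", "payload": {"deltas": [[-0.3, 0, 0, 0, 0, 0], [-0.7, 0, 0, 0, 0, 0], [-0.9, 0, 0, 0, 0, 0], [-0.9, 0, 0, 0, 0, 0], [-0.9, 0, 0, 0, 0, 0], [-0.9, 0, 0, 0, 0, 0], [-0.9, 0, 0, 0, 0, 0], [-0.9, 0, 0, 0, 0, 0]]}}

```text
t: 12.78
ee_pos: [0.4507, -0.0415, 0.1926]
eef_rot: [-1.564, 0.759, -1.574]
wrist_force: [0.1, -0.0, -0.3]
grip_width: 0.996
```

```bash
python3 plan.py .452 .06 .12 60
cat > seat.py <<'E'
from h import *
from scipy.optimize import least_squares
import sys
y0=float(sys.argv[2])
for n in("side","top"):
    i,w=grab(n,n+sys.argv[1]);e=lambda m:cv2.erode(m.astype(np.uint8),np.ones((3,3)))>0
    near=(abs(w[...,0]-.452)<.04)&(abs(w[...,1]-y0)<.04)
    b=w[e(near&(w[...,2]>.04)&(w[...,2]<.135))]
    D=w[e(near&(w[...,2]>.14)&(w[...,2]<.16))]
    f=lambda p:np.linalg.norm((lambda d,a:d-np.outer(d@a,a))(b-[p[0],p[1],.09],np.array([p[2],p[3],1])/np.sqrt(1+p[2]**2+p[3]**2)),axis=1)-.027
    r=least_squares(f,[.452,y0,0,0],loss='soft_l1',f_scale=.002);print(n,len(b),'mid',r.x[:2].round(4),'tilt deg',np.degrees(r.x[2:]).round(2),(abs(f(r.x))<.003).mean().round(2))
    if len(D): print('  disc',len(D),'z',np.median(D[:,2]).round(4),'bbox mid',((D.max(0)+D.min(0))/2).round(4))
    m=(i.max(-1)<70)&(w[...,2]>.05)&(w[...,2]<.095)&(abs(w[...,0]-.45)<.03)&(abs(w[...,1]-y0-.115)<.03)
    h=w[m];print('  handle',len(h),np.percentile(h,[5,50,95],axis=0).round(4).tolist() if len(h) else '')
    cv2.imwrite(f'pics/s{n}{sys.argv[1]}.png',cv2.resize(i[110:290,290:500],None,fx=3,fy=3))
E
python3 seat.py 12 -.13
```

```text
t 12.7833 pos [ 0.4507 -0.0415  0.1926] err [ 0.0013  0.1015 -0.0726] rotvec deg [-0.52 -0.07 16.49] n 7 F [ 0.1 -0.  -0.3] q [ 0.    0.41 -0.55  2.04  0.88  1.41 -1.02]
[-0.17, 0.88, 0.0, -0.02, -0.0, 0.59],[-0.13, 0.88, 0.0, -0.02, -0.0, 0.59],[-0.1, 0.89, 0.0, -0.02, -0.0, 0.59],[-0.06, 0.89, 0.0, -0.02, -0.0, 0.59],[-0.02, 0.89, 0.01, -0.02, -0.0, 0.59],[0.01, 0.89, 0.01, -0.02, -0.0, 0.59],[0.05, 0.89, 0.01, -0.02, -0.0, 0.59],
side 176 mid [ 0.4526 -0.1313] tilt deg [0.09 2.03] 0.86
  disc 80 z 0.1485 bbox mid [ 0.4507 -0.1296  0.1476]
  handle 104 [[0.428, -0.0237, 0.0522], [0.4475, -0.0187, 0.0705], [0.4694, -0.0156, 0.0852]]
top 241 mid [ 0.4546 -0.131 ] tilt deg [-0.03 -0.1 ] 0.98
  disc 148 z 0.1473 bbox mid [ 0.4533 -0.1284  0.1473]
  handle 79 [[0.4285, -0.0238, 0.051], [0.4424, -0.0183, 0.0701], [0.4634, -0.0163, 0.0837]]
```

View pics/sside12.png

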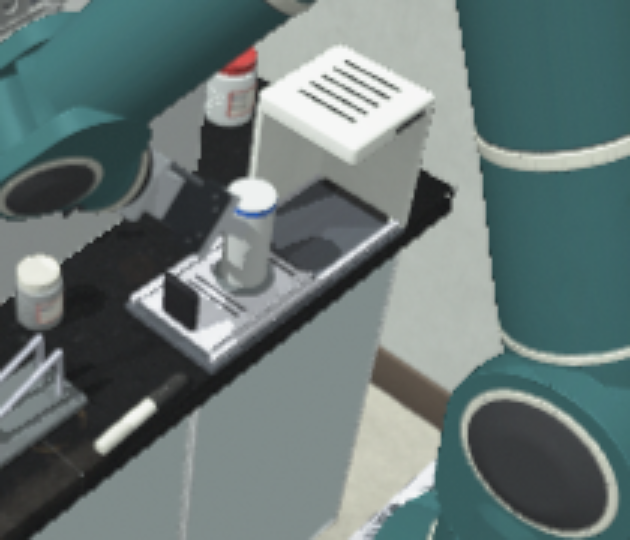

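The cup is upright and seated: top at z 0.148, axis at (0.453,-0.131), peg at (0.452,-0.130). The gripper is clear. Next I'll close the jaws and go outside the handle.

Emit:
{"api": "carry_out", "payload": {"deltas": [[-0.25, 0.88, 0, 0, 0, 0], [-0.25, 0.88, 0, 0, 0, 0], [-0.2, 0.88, 0, 0, 0, 0], [-0.2, 0.88, 0, 0, 0, 0], [-0.2, 0.88, 0, 0, 0, 0], [-0.2, 0.9, 0, 0, 0, 0], [0, 0, 0, 0, 0, 0]], "jaw": 0}}

```text
t: 13.47
ee_pos: [0.452, 0.0511, 0.1303]
eef_rot: [-1.559, 0.758, -1.573]
wrist_force: [-0.3, 0.3, -0.9]
grip_width: 0.542
```

```bash
python3 plan.py .448 .035 .072 45
```

```text
t 13.4667 pos [0.452  0.0511 0.1303] err [-0.004  -0.0161 -0.0583] rotvec deg [-0.73 -0.08  1.57] n 4 F [-0.3  0.3 -0.9] q [-0.16  0.59 -0.57  1.96  0.87  1.46 -1.22]
[0.65, 0.39, -0.05, -0.05, -0.0, 0.1],[0.65, 0.39, -0.05, -0.05, -0.0, 0.1],[0.65, 0.38, -0.05, -0.05, -0.0, 0.1],[0.65, 0.38, -0.05, -0.05, -0.0, 0.1],
```

Emit:
{"api": "carry_out", "payload": {"deltas": [[0.65, 0.4, -0.05, 0, 0, 0.1], [0.65, 0.4, -0.05, 0, 0, 0.1], [0.65, 0.4, -0.05, 0, 0, 0.1], [0.6, 0.35, -0.05, 0, 0, 0.1], [0, 0, 0, 0, 0, 0], [0, 0, 0, 0, 0, 0], [0, 0, 0, 0, 0, 0], [0, 0, 0, 0, 0, 0]]}}

```text
t: 14.13
ee_pos: [0.4473, 0.0311, 0.0698]
eef_rot: [-1.564, 0.784, -1.577]
wrist_force: [0.2, -0.7, -1.1]
grip_width: 0.007
```

```bash
python3 plan.py .448 -.05 .072 45 7
```

```text
t 14.1333 pos [0.4473 0.0311 0.0698] err [ 0.0007 -0.0811  0.0022] rotvec deg [-0.66 -0.25  0.06] n 7 F [ 0.2 -0.7 -1.1] q [-0.14  0.67 -0.54  2.01  0.93  1.35 -1.3 ]
[0.4, -0.42, 0.01, -0.02, -0.01, 0.0],[0.4, -0.42, 0.01, -0.02, -0.01, 0.0],[0.4, -0.42, 0.01, -0.02, -0.01, 0.0],[0.4, -0.42, 0.01, -0.02, -0.01, 0.0],[0.4, -0.42, 0.01, -0.02, -0.01, 0.0],[0.4, -0.42, 0.01, -0.02, -0.01, 0.0],[0.4, -0.42, 0.01, -0.02, -0.01, 0.0],
```

Emit:
{"api": "carry_out", "payload": {"deltas": [[0.4, -0.42, 0, 0, 0, 0], [0.25, -0.25, 0, 0, 0, 0], [0.2, -0.2, 0, 0, 0, 0], [0.2, -0.2, 0, 0, 0, 0], [0.25, -0.25, 0, 0, 0, 0], [0.25, -0.25, 0, 0, 0, 0], [0.25, -0.25, 0, 0, 0, 0], [0.25, -0.25, 0, 0, 0, 0]]}}

```text
t: 14.8
ee_pos: [0.4476, -0.0312, 0.0718]
eef_rot: [-1.559, 0.787, -1.572]
wrist_force: [-0.2, 2.3, 0.2]
grip_width: 0.004
```

Emit:
{"api": "carry_out", "payload": {"deltas": [[0.25, -0.25, 0, 0, 0, 0], [0.25, -0.25, 0, 0, 0, 0], [0.25, -0.25, 0, 0, 0, 0], [0.25, -0.25, 0, 0, 0, 0]]}}

```text
t: 15.13
ee_pos: [0.4472, -0.0626, 0.0717]
eef_rot: [-1.559, 0.787, -1.572]
wrist_force: [0.3, 3.0, -0.9]
grip_width: 0.008
```

```bash
python3 plan.py .448 -.12 .072 45 7
```

```text
t 15.1333 pos [ 0.4472 -0.0626  0.0717] err [ 0.0008 -0.0574  0.0003] rotvec deg [-0.71 -0.05 -0.1 ] n 7 F [ 0.3  3.  -0.9] q [-0.01  0.61 -0.48  2.11  1.03  1.24 -1.23]
[0.29, -0.29, 0.01, -0.03, -0.0, -0.0],[0.29, -0.29, 0.01, -0.03, -0.0, -0.0],[0.29, -0.29, 0.01, -0.03, -0.0, -0.0],[0.29, -0.29, 0.01, -0.03, -0.0, -0.0],[0.29, -0.29, 0.01, -0.03, -0.0, -0.0],[0.29, -0.29, 0.01, -0.03, -0.0, -0.0],[0.29, -0.29, 0.01, -0.03, -0.0, -0.0],
```

Emit:
{"api": "carry_out", "payload": {"deltas": [[0.28, -0.28, 0, 0, 0, 0], [0.28, -0.28, 0, 0, 0, 0], [0.28, -0.28, 0, 0, 0, 0], [0.28, -0.28, 0, 0, 0, 0], [0.25, -0.25, 0, 0, 0, 0], [0.25, -0.25, 0, 0, 0, 0], [0.25, -0.25, 0, 0, 0, 0]]}}

```text
t: 15.72
ee_pos: [0.4465, -0.1215, 0.0717]
eef_rot: [-1.559, 0.787, -1.572]
wrist_force: [0.9, 1.4, -0.8]
grip_width: 0.006
```

Emit:
{"api": "carry_out", "payload": {"deltas": [[0.2, -0.2, 0, 0, 0, 0], [0.2, -0.2, 0, 0, 0, 0], [0.15, -0.15, 0, 0, 0, 0], [0.15, -0.15, 0, 0, 0, 0]]}}

```text
t: 16.05
ee_pos: [0.4466, -0.1423, 0.0714]
eef_rot: [-1.559, 0.79, -1.571]
wrist_force: [-13.6, 51.2, 23.2]
grip_width: 0.008
```

Emit:
{"api": "carry_out", "payload": {"deltas": [[0.15, -0.15, 0, 0, 0, 0], [0.15, -0.15, 0, 0, 0, 0], [0.15, -0.15, 0, 0, 0, 0]]}}

```text
t: 16.3
ee_pos: [0.4487, -0.1425, 0.0694]
eef_rot: [-1.554, 0.808, -1.553]
wrist_force: [-11.7, 38.5, 18.7]
grip_width: 0.006
```

The reaction jumped to about 50 N, so the tray is at its stop. I'll back off and check.

Emit:
{"api": "carry_out", "payload": {"deltas": [[-0.2, 0.2, 0, 0, 0, 0], [-0.5, 0.5, 0, 0, 0, 0], [-0.7, 0.7, 0, 0, 0, 0], [-0.9, 0.4, 0, 0, 0, 0], [-0.9, 0.2, 0, 0, 0, 0], [-0.9, 0, 0, 0, 0, 0], [-0.9, 0, 0, 0, 0, 0], [0, 0, 0, 0, 0, 0]]}}

```text
t: 16.97
ee_pos: [0.4463, -0.0374, 0.1159]
eef_rot: [-1.558, 0.807, -1.556]
wrist_force: [-0.1, 1.0, 0.1]
grip_width: 0.006
```

```bash
python3 seat.py 13 -.275; python3 -c "
from h import *
s=arm.state();print(s['ee_pos'],s['wrist_force'])"
```

```text
side 223 mid [ 0.4511 -0.2736] tilt deg [-0.68 -0.39] 0.83
  handle 97 [[0.4267, -0.1636, 0.0521], [0.4472, -0.1595, 0.0697], [0.4696, -0.156, 0.0853]]
top 0 mid [ 0.452 -0.275] tilt deg [0. 0.] nan
  handle 96 [[0.4271, -0.165, 0.0525], [0.4435, -0.1591, 0.073], [0.4645, -0.1571, 0.084]]
[ 0.44556746 -0.03999646  0.11433727] [-0.31733998 -0.60172306 -0.35720533]seat.py:11: RuntimeWarning: Mean of empty slice.
  r=least_squares(f,[.452,y0,0,0],loss='soft_l1',f_scale=.002);print(n,len(b),'mid',r.x[:2].round(4),'tilt deg',np.degrees(r.x[2:]).round(2),(abs(f(r.x))<.003).mean().round(2))
  ret = ret.dtype.type(ret / rcount)
```

View pics/sside13.png

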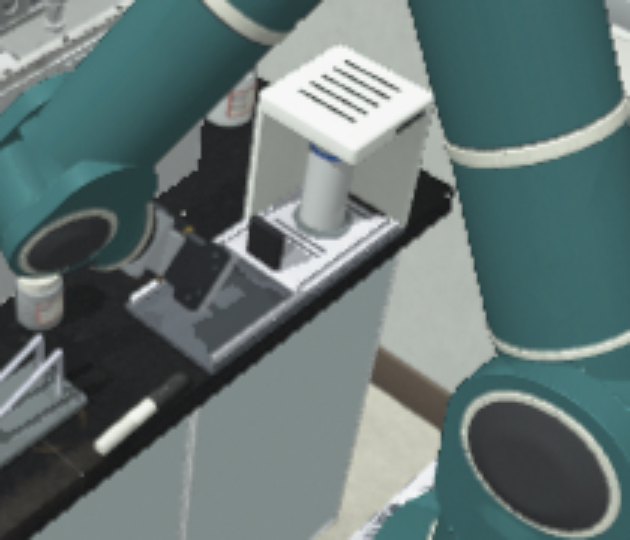

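The side crop shows the cup upright under the hood at about (327,185), and the handle at (265,240). I'll check "home" independently against the hood's own position, and check the bystanders.

Run:
```python
from h import *
for n,f in(("side","side13"),("top","top13"),("top","top1")):
    w=cloud(n,np.load(f'pics/{f}.npy'));q=w[(abs(w[...,2]-.212)<.006)&(w[...,0]>.36)&(w[...,0]<.56)&(w[...,1]<-.15)&(w[...,1]>-.4)]
    print(f,len(q),np.percentile(q,[.5,99.5],axis=0).round(4).tolist())
a,b=[cloud('side',np.load(f'pics/side{k}.npy')) for k in(1,13)]
for nm,u,v in(('grey',303,201),('marker',332,251),('beaker',234,283),('red',367,130),('blue',187,287),('yellow',241,207)):print(nm,np.round(a[v,u]-b[v,u],3))
```

```text
side13 1108 [[0.3777, -0.3463, 0.2064], [0.516, -0.2053, 0.2176]]
top13 17 [[0.4956, -0.2178, 0.2062], [0.5194, -0.2072, 0.2134]]
top1 1751 [[0.3801, -0.3468, 0.2065], [0.5181, -0.2062, 0.2162]]
grey [ 0.166 -0.142 -0.217]
marker [ 0.001 -0.001 -0.002]
beaker [-0.  0.  0.]
red [ 0.372 -0.463 -0.419]
blue [ 0.    -0.    -0.001]
yellow [ 0.003 -0.001 -0.003]
```

```bash
python3 -c "
from h import *
print(arm.state()['t'],arm.sign_off())"
```

```text
the job is handed in; nothing more can be done
17.0667 None
```

The cup is standing mouth down on the green peg under the hood, let go, with the tray pushed home. I handed the job in at 17.1 s; no verdict was reported.

- **Cup on the peg:** before the push, the cup's axis was 1–2 mm from the peg's. Its top was at z 0.148 m, which is what a rim flat on the disc gives. One camera put the tilt at 0.1° and the other at 2.0°.
- **Tray home:** the handle moved about 141 mm and then stopped hard. Wrist force reached about 51 N in y, under the 120 N limit. The peg's final y, worked out from that travel, is within about 2 mm of the home place worked out from the hood's edges, close to the accuracy of the cameras.
- **Cup after the push:** the side camera still shows it upright, within 1°, under the hood. The roof hides it from the top camera, so that last check rests on one view.
- **Other things:** the marker, beaker, blue jar and yellow jar show no movement beyond measurement noise of about 4 mm. The arm hid my check pixels on the grey and red jars. Both stand in their usual places in the last picture.
- **End state:** the gripper is clear of everything, with wrist force back at noise level.

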